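# Shake the variety tag out of the tag box

### The arm

A 6-joint arm with a two-finger parallel gripper is mounted at the origin on the work surface. World frame = base frame: x ahead of the robot, y to its left, z up, the work surface at z = 0. Lengths are in m, angles in rad, forces in N, time in s.
With the tool pointing down it reaches from about 0.375 to 0.925 m from the base axis. Payload 5.7 kg.
Tool frame: the origin (TCP) lies midway between the tips of the shut fingers; the grasp point (between the pads) lies 19 mm behind it; z points along the fingers, x is the direction in which the jaws open and shut, and the axes are right-handed (so a half turn about z gives the same grasp; the last joint's range is limited). The gripper opens to 88 mm and grips with 3 to 60 N. Pads are 20 mm wide; open, the fingers measure 115 mm over their backs; the gripper's body (75 mm by 178 mm) begins 61 mm behind the grasp point.
Start: joints at [1.108, 0.359, 1.51, -0, 1.272, -0.115], TCP at [0.204, 0.564, 0.223] pointing down, gripper open.
Joint ranges: [-2.97, 2.97], [-1.01, 2.36], [0.21, 2.38], [-0.96, 4.11], [0.2, 2.71], [-2.98, 2.98]. Speed limits (rad/s): [2.39, 2.39, 3.14, 3.14, 3.14, 3.14].

### API

Orientations are given as a unit quaternion [x, y, z, w].
In Python, from bench import move_ptp, servo_line, goto_joints, move_gripper, sleep, inverse_kinematics, capture, PlanningError, close_job, spot_in, silhouettes, current_clock, current_joint_pos, current_qvel, current_joint_torque, current_position, current_orientation, current_force, current_torque, current_finger_gap gives the robot as it stands. Calls block until the motion is done:
- move_ptp(position, orientation): joint-space move of the TCP to a pose.
- servo_line(position, orientation=None, rate=0.15, contact_N=None): straight line of the TCP; orientation=None keeps the orientation; rate is the mean speed in m/s. With contact_N (N) it stops when the force on the tool has changed by that much, and returns True; else False.
- goto_joints(angles): joint-space move.
- move_gripper(opening): finger opening in m; the grip force is fixed at half the most; returns when the fingers have stopped.
- sleep(seconds).
- inverse_kinematics(position, orientation): joint angles nearest the present ones, or None.
- capture(name): name is "scene" or "top" or "wrist"; returns a dict with "image" (384x512x3 uint8, blue, green, red), "range_z" (384x512 float32, m along the optical axis (not along the pixel's ray), 0 where there is no reading), "intrinsics" (3x3 intrinsics, pixels), "R" (3x3) and "t" (3): a world point X has camera coordinates R X + t. Camera axes: x right, y down, z forward; pixel columns grow to the right and rows downward; lengths in m; the calibration is good to about 2 mm. A picture is of the moment at which its call begins.
A pose or a line that the arm cannot do raises PlanningError and nothing moves.
- close_job(): hands the job in, once; it reports no verdict.
Trained networks look in the newest picture that a camera, given by its name, has taken for a name from the list of things; names that differ only in an ending like _2 or _b are one class to them, and where a whole thing is asked for, a point or a joint stands for the part that bears it (a point fixed in the world has none). Each returns a list of dicts, best first, with "conf" (0 to 1); they miss things now and then, are a little off and sometimes report something else, mostly with a low value. They report only what shows in the picture. A call takes as long as a camera call. They do not tell look-alikes from the thing itself.
- spot_in(camera, query): "xy" ([column, row] in pixels, amid what is visible of it).
- silhouettes(camera, query): "region" (384x512 bool, what is visible of it) and "xy" ([column, row] in pixels, amid what is visible of it).
Readings, each from a call of its own:
- current_clock(): time.
- current_joint_pos(): joint angles.
- current_qvel(): joint speeds.
- current_joint_torque(): joint torques, N m.
- current_position(): TCP position.
- current_orientation(): TCP orientation.
- current_force(): force on the tool from outside, world axes, zero at the start.
- current_torque(): the same for the moment, N m.
- current_finger_gap(): finger opening in m.
Only numpy, scipy, OpenCV 4.12 (cv2) and the standard library are available. Lean on these libraries where they do the work, as an engineer would, in place of code of your own. Each camera call takes 0.05 s, during which the arm holds its last target. There are 200 camera calls.

### The job

Get the red variety tag out of the clear tag box: take the box from its sloping wooden rest, turn its slotted end down over the black tray and shake it until the tag drops through the slot into the tray. Then put the box back on the rest as it stood, slot end up and its other end close against the stop, and let go. Leave the terracotta pot, the blue bottle and the jar where they stand.

Things in the scene. Friction and masses are not known exactly. Their poses are not given: they have to be found in the camera images.
- tagbox: flat clear plastic box, loose, 150 (x) x 82 (y) x 30 mm high (z), about 0.26 kg, walls 5 mm, closed but for the slot in its green end wall at -x; green fin handle on top. Origin: centre of its underside; z towards the handle. It starts on the rest, slot end up, x pitched 20 degrees down, its +x end against the stop. Inside: 140 x 72 x 20 mm
- handle (a point): middle of the grip of the fin handle: fin 70 mm long (box x), 20 mm thick (box y), 50 mm high above the box's top. This point is at box (0, 0, 58 mm): 28 mm above the box's top, 22 mm below the fin's top edge. Axes as the box
- slot (a point): middle of the slot on the outer face of the green end wall, at box (-75, -3, 11 mm). Slot 33 mm wide (box y), 12 mm high (box z), level with the box's inner floor; solid end wall 22 mm wide beside it at +y, 16 mm at -y. Axes as the box
- tag: stiff red plastic tag with round ends, loose, 90 (x) x 28 (y) x 6 mm (z), 30 g, flat in the box at its +y side. Origin: centre of its underside. Friction in the box about 0.2. Slot end down 40 degrees or more, it slides down beside the slot and is caught; brisk sideways shakes (box y, 6 to 8 cm in 0.2 s), or swinging the box 50 degrees left and right, slot down, line it up
- tray: flat black open tray, fixed, 280 (x) x 240 (y) x 50 mm high, walls and floor 5 mm, empty. Origin: centre of its underside, on the bench
- rest: fixed wooden rest, footprint 180 x 120 mm, left or right of the tray. Origin on the bench under its middle. Its seat slopes 20 degrees down to its +x; the box's origin seats at rest (0, 0, 52 mm), box y along rest y, box x along rest x pitched 20 degrees down. At the low end a stop 24 mm high and, along the last 35 mm, two cheeks 20 mm high, 94 mm apart; free elsewhere
- plugs: fixed section of black plug tray with six seedlings, 160 (x) x 110 (y) mm, cells 60 mm high, leaves to 90 mm; on the other side of the tray from the rest. Origin under its middle, on the bench
- pot: empty terracotta pot, loose, 84 mm wide, 80 mm high; origin at the centre of its underside. Bystander
- feed: blue bottle with white cap, loose, 60 mm wide, 140 mm high; origin at the centre of its underside. Bystander
- jar: amber jar with white cap, loose, 68 mm wide, 90 mm high; origin at the centre of its underside. Bystander
Mind the look-alikes: they are no part of the job. What is shaped like the rest but pink or yellow is not meant. What is shaped like the tagbox but turquoise is not meant.

How it is judged:
By the outcome, as a careful person would: the job done as asked, in the order asked, and still so for the second after the job is handed in, with the robot touching nothing.
It also fails if it takes over 51 s, if anything falls off the work surface, if the arm or the gripper's body presses on something with over 40 N, if the wrist force passes 120 N, or if a joint passes its speed limit or range.

## Working session

There is one attempt and no reset: what is moved stays moved. The work goes in short steps, each a Python script; the robot and the scene stay as the last script left them, time stands still between calls to the robot, and variables do not carry over. Pictures are saved under pics/ and viewed, about 8 in all and at most 12, crops included, and the job is handed in when it is done.

```bash
mkdir -p pics; ls; cat > h.py <<'E'
import numpy as np, cv2
from scipy.spatial.transform import Rotation as Ro
from bench import *
def pts(c, mask=None):
    d=c["range_z"]; m=(d>0) if mask is None else (mask&(d>0))
    v,u=np.nonzero(m); K=c["intrinsics"]; z=d[v,u]
    P=np.stack([(u-K[0,2])/K[0,0]*z,(v-K[1,2])/K[1,1]*z,z],1)
    return (P-c["t"])@c["R"], u, v
def proj(c,X):
    p=c["intrinsics"]@(c["R"]@np.array(X)+c["t"]); return p[:2]/p[2]
E
python3 - <<'E'
from h import *
ims=[]
for n in("scene","top"):
    c=capture(n); ims.append(c["image"])
    for q in ("tagbox","rest","tray","plugs","pot","feed","jar","tag"):
        for s in silhouettes(n,q)[:4]:
            P,_,_=pts(c,s["region"])
            if len(P): print(n,q,round(s["conf"],2),np.round(s["xy"]),len(P),np.round(np.median(P,0),3),np.round(np.percentile(P,2,0),3),np.round(np.percentile(P,98,0),3))
cv2.imwrite("pics/a.png",ims[0]); cv2.imwrite("pics/b.png",ims[1])
print(current_clock())
E
```

```text
pics
scene tagbox 0.96 [405. 189.] 1811 [0.685 0.455 0.031] [0.606 0.403 0.003] [0.751 0.522 0.082]
scene tagbox 0.7 [310. 157.] 1664 [0.477 0.276 0.085] [0.402 0.234 0.053] [0.537 0.331 0.135]
scene rest 0.84 [269.  97.] 2224 [0.202 0.32  0.047] [0.117 0.263 0.004] [0.281 0.384 0.077]
scene rest 0.73 [300. 184.] 1018 [0.509 0.247 0.012] [0.374 0.214 0.003] [0.556 0.322 0.074]
scene rest 0.63 [355. 109.] 2325 [0.374 0.509 0.046] [0.287 0.446 0.005] [0.456 0.579 0.077]
scene tray 0.7 [222. 229.] 9859 [ 0.502 -0.015  0.006] [ 0.364 -0.133  0.001] [0.641 0.101 0.051]
scene plugs 0.79 [130. 281.] 3023 [ 0.533 -0.277  0.061] [ 0.45  -0.328  0.056] [ 0.602 -0.223  0.085]
scene pot 0.69 [217. 347.] 1261 [ 0.749 -0.181  0.024] [ 0.722 -0.218  0.002] [ 0.798 -0.144  0.082]
scene pot 0.21 [221. 226.] 9986 [ 0.502 -0.016  0.006] [ 0.363 -0.134  0.001] [0.641 0.101 0.052]
scene feed 0.7 [347. 262.] 793 [0.763 0.172 0.093] [0.73  0.155 0.012] [0.784 0.201 0.142]
scene jar 0.61 [268. 306.] 882 [ 0.752 -0.034  0.089] [ 0.718 -0.061  0.009] [ 0.777 -0.002  0.094]
scene jar 0.42 [215. 346.] 1274 [ 0.
[... 306 characters left out ...]
05 0.262 0.002] [0.278 0.385 0.076]
top rest 0.74 [219. 212.] 671 [0.414 0.253 0.01 ] [0.366 0.214 0.   ] [0.546 0.357 0.075]
top rest 0.63 [134. 227.] 2322 [0.362 0.512 0.045] [0.275 0.444 0.   ] [0.452 0.586 0.076]
top plugs 0.73 [388. 181.] 1740 [ 0.52  -0.276  0.061] [ 0.447 -0.33   0.054] [ 0.6   -0.223  0.085]
top pot 0.69 [356. 109.] 679 [ 0.771 -0.188  0.039] [ 0.719 -0.234 -0.002] [ 0.8   -0.145  0.082]
top feed 0.76 [244. 108.] 422 [0.739 0.181 0.092] [0.724 0.155 0.008] [0.769 0.21  0.141]
top jar 0.67 [308. 116.] 496 [ 0.731 -0.026  0.085] [ 0.71  -0.057 -0.001] [0.773 0.004 0.094]
top tag 0.75 [304. 189.] 6590 [ 0.502 -0.021  0.005] [ 0.362 -0.135 -0.001] [0.637 0.097 0.051]
0.9
```

```bash
python3 - <<'E'
import cv2,numpy as np
a=cv2.imread("pics/a.png");b=cv2.imread("pics/b.png")
c=cv2.resize(a[110:220,240:460],None,fx=3.6,fy=3.6,interpolation=3)[:, :800]
cv2.imwrite("pics/c.png",c)
E
```

```text
(no output)
```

View pics/a.png

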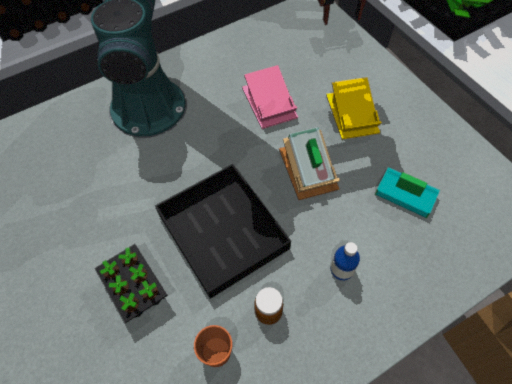

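View pics/c.png

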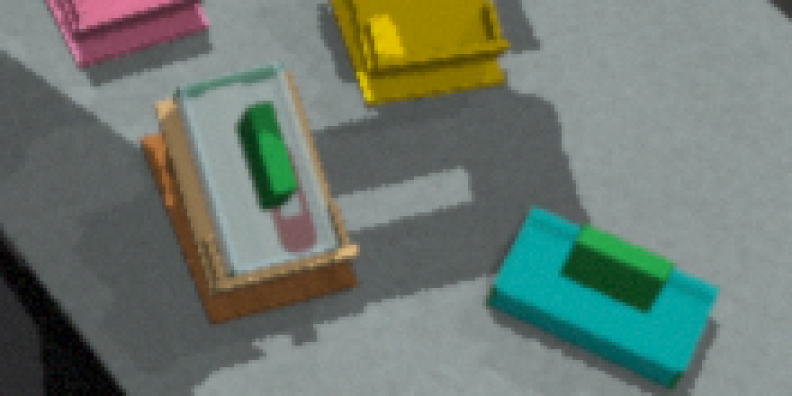

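The candidates for the tagbox are the clear box at (310,157) on the wooden rest and the turquoise box at (405,189). The clear one is meant, and the crop shows the red tag inside it. The rests are pink at (269,97), yellow at (355,109) and wooden at (310,165); the wooden one is meant. The slot end (green edge) is the end nearest the robot, and the stop is at the far end. Next I'll fit the poses.

```bash
python3 - <<'E'
from h import *
for n in("top","scene"):
    c=capture(n); im=cv2.cvtColor(c["image"],cv2.COLOR_BGR2HSV)
    P,u,v=pts(c); h=im[v,u]
    near=(abs(P[:,0]-.46)<.13)&(abs(P[:,1]-.28)<.1)
    g=near&(h[:,0]>45)&(h[:,0]<75)&(h[:,1]>130)&(P[:,2]>.09)
    G=P[g]; cx=G[:,:2].mean(0); 
    r=cv2.minAreaRect(np.float32(G[:,:2]*1000)); print(n,"fin",g.sum(),r,G.min(0),G.max(0))
    w=near&(h[:,0]>8)&(h[:,0]<22)&(h[:,1]>80)&(P[:,2]>.006)
    print("wood",cv2.minAreaRect(np.float32(P[w][:,:2]*1000)),w.sum())
    b=near&~g&(P[:,2]>.05)&(h[:,1]<60); B=P[b]
    A=np.c_[B[:,:2],np.ones(len(B))]; 
    k=np.ones(len(B),bool)
    for _ in range(5):
        s=np.linalg.lstsq(A[k],B[k,2],rcond=None)[0]; k=abs(A@s-B[:,2])<.004
    nn=np.array([-s[0],-s[1],1]);nn/=np.linalg.norm(nn)
    print("lid",b.sum(),k.sum(),"normal",nn.round(3),"yaw",np.degrees(np.arctan2(nn[1],nn[0])),"tilt",np.degrees(np.arccos(nn[2])), "rect",cv2.minAreaRect(np.float32(B[k][:,:2]*1000)), B[k].mean(0))
    t=(h[:,2]<60)&(abs(P[:,0]-.5)<.2)&(abs(P[:,1]+.016)<.2)&(P[:,2]>.04)
    print("tray",cv2.minAreaRect(np.float32(P[t][:,:2]*1000)))
E
```

```text
top fin 178 ((456.60498046875, 288.384765625), (61.67731475830078, 121.14315795898438), 74.6548080444336) [0.39146228 0.2664346  0.09135533] [0.51512726 0.33408505 0.13913241]
wood ((457.7755126953125, 286.925048828125), (116.62633514404297, 174.16580200195312), 74.0682144165039) 500
lid 1012 799 normal [ 0.327 -0.086  0.941] yaw -14.757860363898024 tilt 19.758332743835908 rect ((469.788330078125, 284.1158447265625), (83.64137268066406, 141.4866943359375), 73.6161117553711) [0.46395808 0.28349246 0.08131918]
tray ((500.22601318359375, -16.851593017578125), (279.96331787109375, 235.36541748046875), 0.940006673336029)
scene fin 259 ((487.20172119140625, 280.0441589355469), (20.311748504638672, 64.51101684570312), 74.88265991210938) [0.45353887 0.26411606 0.09041224] [0.51849114 0.29613609 0.1385528 ]
wood ((461.38787841796875, 287.2547912597656), (119.79927825927734, 181.39865112304688), 74.5007095336914) 933
lid 1291 1044 normal [ 0.326 -0.093  0.941] yaw -15.95360915924015 tilt 19.800820135407793 rect ((470.3957824707031, 285.50262451171875), (82.7677993774414, 144.61212158203125), 74.20558166503906) [0.47255176 0.28129264 0.07967097]
tray ((500.9808349609375, -15.941680908203125), (281.4753723144531, 240.94676208496094), 1.2903938293457031)
```

```bash
cat >> h.py <<'E'
BO=np.array([.4605,.287,.052]); YAW=-15.3
def tool(Rb,Hpt,flip,depth=.003):
    """TCP pose for box rotation Rb with handle point at Hpt"""
    s=-1 if flip else 1
    T=Rb@np.array([[0,s,0],[s,0,0],[0,0,-1.]])   # x=s*y, y=s*x, z=-z
    return np.array(Hpt)+T[:,2]*(.019+depth), Ro.from_matrix(T).as_quat()
def Rbox(yaw,pitch): return (Ro.from_euler('z',yaw,degrees=True)*Ro.from_euler('y',pitch,degrees=True)).as_matrix()
R0=Rbox(YAW,20); H0=BO+R0@[0,0,.058]
E
python3 - <<'E'
from h import *
for f in (0,1):
    print(f,"grasp",inverse_kinematics(*tool(R0,H0,f)),H0)
    for y in (-15,0,15):
      for th in (50,60,70,80):
        for x in (.46,.5,.54):
          q=inverse_kinematics(*tool(Rbox(y,-th),[x,-.016,.23],f)); 
          if q is not None: print(f,y,th,x,np.round(q,2))
E
```

```text
0 grasp [ 0.28840532  0.59194346  1.55216025  0.18817897  1.30200893 -1.09335858] [0.47963409 0.28176551 0.10650217]
0 -15 50 0.54 [-0.05  0.15  2.32  3.85  0.25  1.02]
0 0 50 0.54 [-0.32  0.13  2.35  2.21  0.31  2.27]
0 15 50 0.54 [-0.55  0.16  2.31  1.59  0.59  2.52]
1 grasp [0.28840532 0.59194346 1.55216025 0.18817897 1.30200893 2.04823407] [0.47963409 0.28176551 0.10650217]
1 -15 50 0.54 [-0.05  0.15  2.32  3.85  0.25 -2.12]
1 0 50 0.54 [-0.32  0.13  2.35  2.21  0.31 -0.87]
1 15 50 0.54 [-0.55  0.16  2.31  1.59  0.59 -0.62]
```

```bash
python3 - <<'E'
from h import *
import time;t0=time.time()
out=[]
slot=np.array([-.075,-.003,.011-.058])
for y in range(-180,180,20):
  for th in (50,60,70,80):
    for x in (.46,.52,.58):
     for yy in (-.06,-.015,.03):
      for z in (.23,.26):
        Rb=Rbox(y,-th); S=np.array([x,yy,0]); H=S-Rb@slot; H[2]=z
        for f in (0,1):
          p,o=tool(Rb,H,f); q=inverse_kinematics(p,o)
          if q is None: continue
          q=np.array(q); m=min(2.98-abs(q[5]),q[4]-.2,2.71-q[4],q[2]-.21,2.38-q[2],q[3]+.96,4.11-q[3])
          out.append((th,m,y,x,yy,z,f,q.round(2)))
print(len(out),time.time()-t0)
for th in (50,60,70,80):
  o=sorted([o for o in out if o[0]==th and 2.98-abs(o[7][5])>1.0],key=lambda o:-o[1])
  print(th,len(o)); [print(*a) for a in o[:6]]
E
```

```text
1782 24.448277950286865
50 322
50 0.9687338805689789 100 0.58 -0.06 0.23 1 [-0.57  0.63  1.41  0.61  1.74 -0.85]
50 0.9430105812546818 100 0.58 -0.015 0.26 1 [-0.52  0.58  1.44  0.64  1.74 -0.79]
50 0.9238275392802722 100 0.58 -0.06 0.26 1 [-0.57  0.6   1.39  0.61  1.79 -0.82]
50 0.9198505985256995 100 0.58 -0.015 0.23 1 [-0.52  0.61  1.46  0.64  1.69 -0.82]
50 0.9109142570616706 120 0.52 0.03 0.23 1 [-0.4   0.61  1.46  0.49  1.8  -1.  ]
50 0.9011485897990132 100 0.58 0.03 0.26 1 [-0.46  0.56  1.48  0.67  1.69 -0.76]
60 296
60 0.9141990072470145 100 0.58 0.03 0.23 1 [-0.52  0.68  1.47  0.75  1.76 -0.85]
60 0.9095165121634308 100 0.58 0.03 0.26 1 [-0.52  0.65  1.45  0.75  1.8  -0.82]
60 0.8963974539398398 100 0.58 -0.015 0.23 1 [-0.57  0.71  1.42  0.71  1.81 -0.87]
60 0.875136825620725 100 0.52 -0.06 0.23 1 [-0.68  0.67  1.49  0.63  1.83 -0.97]
60 0.8572616739679537 100 0.58 -0.015 0.26 1 [-0.57  0.67  1.4   0.72  1.85 -0.84]
60 0.8483152129459777 100 0.52 -0.015 0.26 1 [-0.62  0.61  1.53  0.68  1.83 -0.92]
70 272
70 0.8297679104088891 100 0.58 0.03 0.23 1 [-0.56  0.78  1.43  0.82  1.
[... 211 characters left out ...]
3 1 [-0.61  0.73  1.56  0.76  1.85 -0.98]
70 0.8083398044556267 80 0.58 -0.06 0.23 1 [-0.78  0.72  1.57  0.9   1.74 -0.89]
70 0.8070889108048993 100 0.52 -0.015 0.23 1 [-0.66  0.75  1.51  0.73  1.9  -0.99]
80 248
80 0.8340041314050497 80 0.58 -0.06 0.23 1 [-0.82  0.82  1.55  0.97  1.86 -0.95]
80 0.8224480595305677 80 0.58 -0.06 0.26 1 [-0.82  0.78  1.54  0.98  1.89 -0.91]
80 0.7674441290086618 80 0.58 -0.015 0.26 1 [-0.77  0.76  1.61  1.01  1.83 -0.93]
80 0.7627554768703755 80 0.58 -0.015 0.23 1 [-0.77  0.8   1.62  1.    1.81 -0.97]
80 0.7439808524825589 100 0.52 0.03 0.23 1 [-0.64  0.83  1.53  0.82  1.97 -1.02]
80 0.7330578783646438 100 0.46 0.03 0.26 1 [-0.7   0.74  1.65  0.75  1.97 -1.08]
```

```bash
python3 - <<'E'
from h import *
F=1
print(current_clock())
p,o=tool(R0,H0,F); back=R0[:,2]
move_gripper(.06)
move_ptp(p+back*.07,o); print(current_clock())
print("contact",servo_line(p,o,rate=.12,contact_N=8), current_position()-p)
move_gripper(0.0); print("gap",current_finger_gap(),current_force(),current_clock())
servo_line(p+back*.06,o,rate=.12); print(current_finger_gap(),current_force(),current_clock())
servo_line(p+back*.06+[0,0,.08],o,rate=.2); 
c=capture("scene"); cv2.imwrite("pics/d.png",cv2.resize(c["image"][60:260,160:430],None,fx=2.5,fy=2.5))
print(current_joint_pos(),current_clock())
for y in (40,60,80,100):
  for pt in (20,10,0,-30,-60):
    q=inverse_kinematics(*tool(Rbox(y,pt),[.53,0,.25],F)); print(y,pt,None if q is None else np.round(q,2))
E
```

```text
1.0
3.5083
contact False [0.00048521 0.00032082 0.00040291]
gap 0.019551669381658927 [-0.60292436 -0.44080046  2.59945559] 4.9417
0.019622854395746063 [ 0.80641129  0.43956096 -3.11760408] 5.5917
[0.27215884 0.47164709 1.39115756 0.17622217 1.5840144  2.08528856] 6.1917
40 20 [ 0.02  0.41  1.46 -0.22  1.54  0.93]
40 10 [-0.05  0.33  1.56 -0.12  1.39  0.85]
40 0 [-0.13  0.25  1.65 -0.    1.24  0.74]
40 -30 [-0.46  0.13  1.95  0.61  0.92  0.07]
40 -60 [-0.8   0.31  2.21  1.3   1.11 -0.87]
60 20 [ 0.06  0.37  1.53 -0.29  1.44  0.65]
60 10 [-0.03  0.31  1.59 -0.16  1.33  0.54]
60 0 [-0.13  0.25  1.65 -0.    1.24  0.39]
60 -30 [-0.49  0.22  1.84  0.58  1.14 -0.23]
60 -60 [-0.77  0.42  1.99  1.04  1.34 -0.84]
80 20 [ 0.09  0.32  1.61 -0.35  1.32  0.37]
80 10 [-0.01  0.28  1.63 -0.18  1.26  0.22]
80 0 [-0.13  0.25  1.65 -0.    1.24  0.04]
80 -30 [-0.47  0.3   1.71  0.52  1.33 -0.48]
80 -60 [-0.69  0.52  1.75  0.85  1.57 -0.85]
100 20 [ 0.1   0.26  1.7  -0.38  1.18  0.07]
100 10 [-0.01  0.25  1.68 -0.18  1.19 -0.12]
100 0 [-0.13  0.25  1.65 -0.    1.24 -0.3 ]
100 -30 [-0.42  0.38  1.59  0.43  1.49 -0.7 ]
100 -60 [-0.59  0.62  1.53  0.7   1.79 -0.9 ]
```

View pics/d.png

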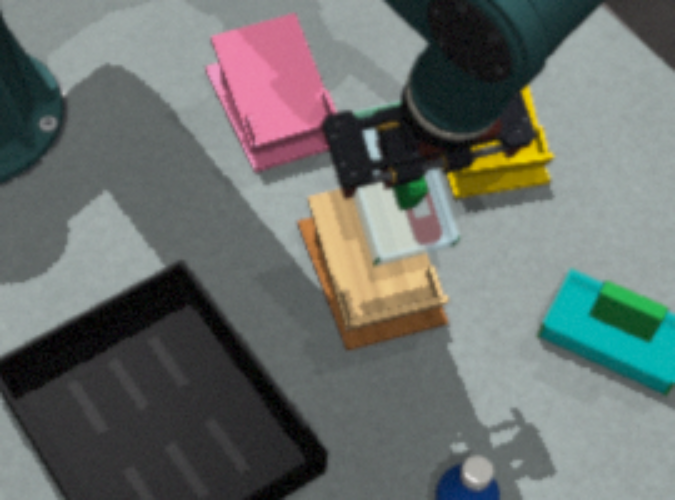

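Picture d: the box is in the gripper (crop 415,225) with the red tag inside, and the wooden rest at (380,270) is empty. Next I carry it over the tray, tilt it and swing it.

```bash
cat >> h.py <<'E'
SL=np.array([-.075,-.003,-.047])
def red(name="scene"):
    c=capture(name); h=cv2.cvtColor(c["image"],cv2.COLOR_BGR2HSV); P,u,v=pts(c); k=h[v,u]
    m=((k[:,0]<8)|(k[:,0]>172))&(k[:,1]>110)&(k[:,2]>60)&(abs(P[:,0]-.5)<.14)&(abs(P[:,1]+.016)<.12)&(P[:,2]<.06)
    return m.sum(), (P[m].mean(0).round(3) if m.any() else None), c
E
python3 - <<'E'
from h import *
F=1
move_ptp(*tool(Rbox(80,15),[.53,0,.25],F)); print(current_clock())
Rb=Rbox(90,-60); H=np.array([.52,-.015,0])-Rb@SL; H[2]=.235
move_ptp(*tool(Rb,H,F)); print(current_clock(),H,current_finger_gap())
q=np.array(current_joint_pos()); print(q.round(2))
for k in range(2):
    for s in (-.87,.87):
        a=q.copy(); a[5]+=s; goto_joints(a)
    n=red(); print(k,n[:2],red("top")[:2],current_clock(),current_finger_gap(),current_force().round(1) if hasattr(current_force(),'round') else current_force())
    if n[0]>40: break
goto_joints(q); print(current_clock())
n=red(); cv2.imwrite("pics/e.png",cv2.resize(n[2]["image"][100:320,100:370],None,fx=2.5,fy=2.5)); print(n[:2])
E
```

```text
7.7667
8.8833 [ 0.517      -0.01820319  0.235     ] 0.019825562242870118
[-0.68  0.59  1.65  0.74  1.68 -0.91]
0 (np.int64(258), array([ 0.525, -0.083,  0.01 ])) (np.int64(45), array([ 0.501, -0.079,  0.008])) 11.3583 0.019820514078749487 [ 0.3 -0.7 -3.4]
12.2
(np.int64(265), array([ 0.523, -0.085,  0.01 ]))
```

View pics/e.png

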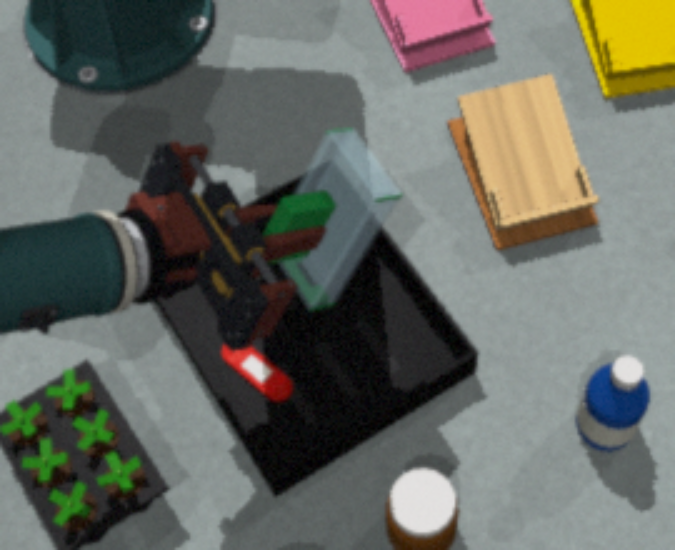

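Picture e: the red tag lies flat in the tray at (258,372) and the box is empty. Next I return above the rest and check how the box sits in the grip.

```bash
python3 - <<'E'
from h import *
F=1
move_ptp(*tool(Rbox(80,15),[.53,0,.25],F))
p,o=tool(R0,H0,F); back=R0[:,2]
hov=p+back*.06+[0,0,.08]
move_ptp(hov,o); sleep(.3); print(current_clock(),current_finger_gap())
Ob=BO+back*.06+[0,0,.08]
for n in ("scene","top"):
    c=capture(n); P,u,v=pts(c); h=cv2.cvtColor(c["image"],cv2.COLOR_BGR2HSV)[v,u]
    L=(P-Ob)@R0   # box frame coords expected
    m=(abs(L[:,0])<.09)&(abs(L[:,1])<.06)&(L[:,2]<.04)&(L[:,2]>.012)&(h[:,1]<90)&(h[:,2]>90)
    B=L[m]; A=np.c_[B[:,:2],np.ones(len(B))]; k=np.ones(len(B),bool)
    for _ in range(6):
        s=np.linalg.lstsq(A[k],B[k,2],rcond=None)[0]; k=abs(A@s-B[:,2])<.003
    print(n,m.sum(),k.sum(),"lid z=",s.round(4),"x",np.percentile(B[k,0],[1,99]).round(3),"y",np.percentile(B[k,1],[1,99]).round(3))
    # expected corner overlay
    im=c["image"].copy()
    for z in (0,.03):
        q=np.array([proj(c,Ob+R0@np.array([a,b,z])) for a,b in((-.075,-.041),(.075,-.041),(.075,.041),(-.075,.041))])
        if n=="scene": S=4
        cv2.polylines(im,[np.int32(q*16)],True,(255,0,255),1,cv2.LINE_AA,4)
    x,y=np.int32(proj(c,Ob)); cv2.imwrite(f"pics/f_{n}.png",cv2.resize(im[y-50:y+50,x-60:x+60],None,fx=5,fy=5,interpolation=2))
E
```

```text
15.2417 0.020285704113020775
scene 1009 807 lid z= [-0.0043 -0.0007  0.0303] x [-0.074  0.074] y [-0.042  0.039]
top 17 11 lid z= [ 0.3444 -1.5902  0.1083] x [-0.075 -0.055] y [0.033 0.039]
```

View pics/f_scene.png

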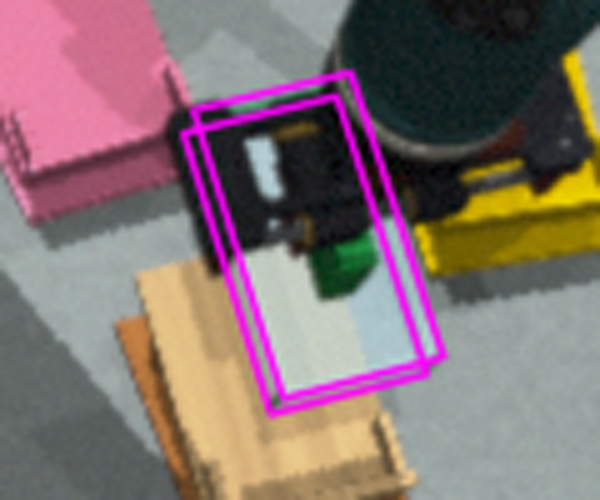

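Picture f: the box matches its predicted outline (lid tilt error below 0.3°, edges within 2 mm), so it has not slipped. I place it 3 mm uphill, slide it gently to the stop and let go.

```bash
python3 - <<'E'
from h import *
F=1
p,o=tool(R0,H0,F); back=R0[:,2]; dn=R0[:,0]
up=-dn*.003
servo_line(p+back*.06+up,o,rate=.15)
servo_line(p+back*.012+up,o,rate=.12)
print("seat",servo_line(p-back*.002+up,o,rate=.03,contact_N=4),((current_position()-p)@R0).round(4))
q=np.array(current_position())
print("stop",servo_line(q+dn*.009,o,rate=.02,contact_N=5),((current_position()-p)@R0).round(4),current_force(),current_clock())
move_gripper(.05); 
q=np.array(current_position()); servo_line(q+back*.08,o,rate=.15)
servo_line(np.array(current_position())+[0,0,.1],o,rate=.2)
move_ptp([.35,.45,.35],o); sleep(.2)
for n in ("scene","top"):
    c=capture(n); P,u,v=pts(c); h=cv2.cvtColor(c["image"],cv2.COLOR_BGR2HSV)[v,u]
    L=(P-BO)@R0
    m=(abs(L[:,0])<.09)&(abs(L[:,1])<.06)&(L[:,2]<.04)&(L[:,2]>.02)&(h[:,1]<60)
    B=L[m]; A=np.c_[B[:,:2],np.ones(len(B))]; k=np.ones(len(B),bool)
    for _ in range(6):
        s=np.linalg.lstsq(A[k],B[k,2],rcond=None)[0]; k=abs(A@s-B[:,2])<.003
    print(n,m.sum(),k.sum(),s.round(4),np.percentile(B[k,0],[1,99]).round(3),np.percentile(B[k,1],[1,99]).round(3))
    g=(h[:,0]>45)&(h[:,0]<75)&(h[:,1]>130)&(abs(L[:,0])<.06)&(abs(L[:,1])<.06)&(L[:,2]>.07)
    if g.any(): print("fin",g.sum(),L[g].min(0).round(3),L[g].max(0).round(3))
    if n=="scene": cv2.imwrite("pics/g.png",np.vstack([cv2.resize(c["image"][90:310,90:380],None,fx=2.5,fy=2.5)]))
    for b in ("pot","feed","jar"):
        for s in silhouettes(n,b)[:1]: print(b,np.median(pts(c,s["region"])[0],0).round(3))
print(red()[:2],current_clock())
E
```

```text
seat True [-0.0026  0.0002  0.    ]
stop True [-0.      0.0003  0.0001] [-0.83231589 -0.6315596   4.01412322] 17.3
scene 1263 974 [0.0046 0.0029 0.0301] [-0.075  0.074] [-0.042  0.039]
fin 201 [-0.033 -0.013  0.07 ] [0.034 0.009 0.087]
pot [ 0.749 -0.181  0.026]
feed [0.763 0.172 0.092]
jar [ 0.754 -0.033  0.089]
top 928 763 [-0.0012  0.005   0.0291] [-0.072  0.074] [-0.043  0.038]
fin 131 [-0.036 -0.012  0.07 ] [0.033 0.006 0.085]
pot [ 0.771 -0.187  0.04 ]
feed [0.46  0.278 0.087]
jar [ 0.731 -0.026  0.086]
(np.int64(314), array([ 0.519, -0.085,  0.01 ])) 20.9083
```

View pics/g.png

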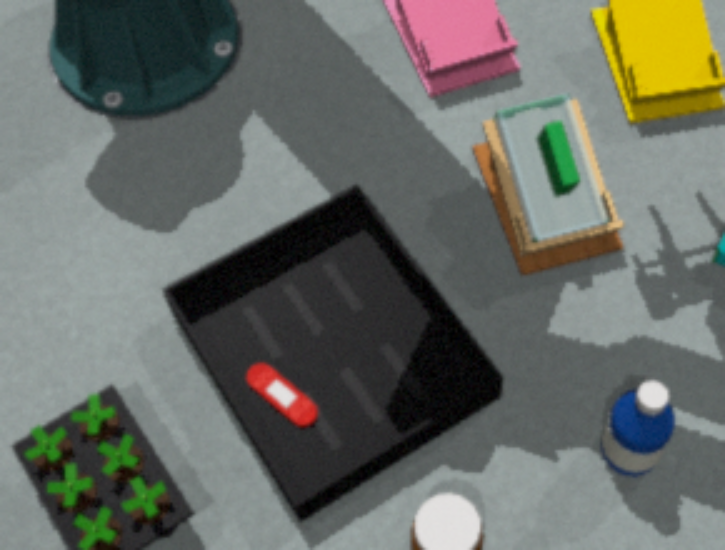

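Picture g: the tag is in the tray at (283,393). The empty box is seated on the wooden rest at (555,170), against the stop with its green slot end up. The gripper is clear of everything.

```bash
python3 -c "
from bench import *
close_job()"
```

```text
the job is handed in; nothing more can be done
```

The red tag is out of the clear box and lying flat in the black tray. The box is back on the wooden rest, slot end up against the stop, and released. I handed the job in at about 21 s of the 51 s allowed.

- **Tag:** I gripped the box by its fin, held it slot down at 60° over the tray and swung it about 50° each way. The tag was out after the first left-right swing and lies at about (0.52, -0.085), clear of the walls.
- **Box:** Before placing it I confirmed it had not slipped in the grip. I set it down 3 mm uphill, then slid it until contact stopped it, within 0.3 mm of its original position. After release it measured within about 3 mm of its original pose.
- **Bystanders:** The scene camera shows the pot, bottle and jar unmoved, to within 2 mm. The top camera agreed for the pot and jar.
- **Check that disagreed:** The top camera's last detection of the bottle landed on the tagbox at (0.46, 0.278). I take this as a false detection, because the scene camera placed the bottle where it started.

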